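# Feed a brass blank home through the guide channel with a push stick

## Task

Lay the rectangular brass blank flat on the open apron of the steel feed guide and let go of it, then take the wooden push stick and with it feed the blank through the channel, under the spring shoe, until it is fully home against the end stop hidden in the covered head. Press it home for about a second with some 12 N, never pushing on it with more than 20 N, and keep the fingers off the blank once it is in the channel. Leave the blank home, lay the stick flat on the bench clear of the guide, and do not disturb the other things.

Things in the scene. Friction and masses are not known exactly. Their poses are not given: they have to be found in the camera images.
- guide: Fixed steel feed guide on the bench: base plate 260 x 76 mm, 8 mm thick. Origin: underside of the plate, in the middle of the channel mouth; x along the feed direction, y left, z up. The plate runs from x = -125 to +135 mm; its top is the floor, at z = 8 mm. The straight channel runs from x = 0 to 135 mm, 28 mm wide inside; its walls are 10 mm thick, tops at z = 24 mm.
- apron (a point): Point on the middle of the bare open apron of the guide, on its top: x = -78, z = 8 mm in the guide's frame. The apron runs from x = -125 to -30 mm. From x = -30 mm (52 mm apart inside, 60 mm over all) two flared lead-in walls, 16 mm high, narrow to the mouth at x = 0.
- shoe_spot (a point): Point on the channel floor under the spring shoe: x = 89, z = 8 mm in the guide's frame. The shoe, 20 mm wide, hangs in the covered head: sole (x = 83 to 95) 6.5 mm above the floor, ramp starting at x = 70, 10.7 mm above it. The blank lifts it (it bears down with 1.3 N, 0.1 N more per mm): entering, and then the drag, take some 1 to 6 N of push.
- head_top (a point): Middle of the top of the dark steel covered head over the channel's far end: x = 107, z = 40 mm in the guide's frame; it covers x = 78 to 139 mm. In it, out of sight, is a hard end stop (the rules' stop) across the channel, its face (stop_face) clamped somewhere from x = 98 to 124 mm: find it by feel. Force climbs there far above the shoe's and the blank stops; go slowly and press by force.
- blank: Loose flat rectangular brass blank, 56 (x) x 26 (y) x 8 (z) mm, about 100 g, lying on the bench among two other brass pieces (a round disc and a long narrow strip). Origin at the centre of its underside. The two ends are alike: either may lead. It has 1 mm of play at each side in the channel.
- stick: Loose wooden push stick, about 90 g: a flat bar 180 mm long, 20 mm wide, 8 mm high, with an upright grip block on it, 60 mm long and 20 mm wide, top 48 mm above the underside. Origin: under the middle of the block; x along the bar to the pushing tip 145 mm ahead (the other end is 35 mm behind), z up. Take the block across its 20 mm width from above.
- stick_tip (a point): Middle of the flat front end of the push stick, 4 mm above its underside, 145 mm ahead of the stick's origin.
- disc: Bystander: brass disc, 42 mm across, 6 mm high. Origin under its centre.
- strip: Bystander: long narrow brass strip 78 x 13 x 6 mm. Origin under its centre.
- mallet: Bystander: wooden mallet lying down, 54 mm head, 270 mm long.
- hammer: Bystander: hammer lying on the bench.
- pliers: Bystander: steel pliers, 165 mm long.
- punch: Bystander: square steel punch 115 x 11 x 11 mm.
- bench_block: Bystander: steel bench block 60 x 60 x 50 mm high.
- tin: Bystander: small open aluminium dish, 64 mm across, 30 mm high.
There are look-alikes about, which are no part of the job. Of the things like the stick, leave any that is pink; of the rest the larger one is meant.

How it is judged (in metres and radians):
On the way, in this order (a step that is already met when the one before it is completed fails the run):
1. the blank lies flat on the guide's open apron, before the channel mouth, let go by the fingers (x of blank in the frame of guide between -0.125 and -0.015 m and y of blank in the frame of guide between -0.022 and 0.022 m and z of blank in the frame of guide between 0.006 and 0.0105 m and angle between blank's own z axis and vertical below 0.1 rad and contact force between the fingers and blank below 0.2 N), for 0.2 s.
2. the blank is pressed against the end stop by the push stick (at least 5 N at the stop) for 0.4 s (contact force between stick and blank above 5 N and contact force between blank and stop above 5 N), for 0.4 s.
At the end, for the whole second after the job is handed in: The blank lies flat on the channel floor, square in the channel, its leading end within 1.8 mm of the end stop, at rest; the push stick lies flat on the bench (underside within 5 mm of it, tilt under 0.1 rad), at rest and not touching the guide (x of blank in the frame of stop_face above -0.0298 m and y of blank in the frame of stop_face between -0.004 and 0.004 m and z of blank in the frame of guide between 0.006 and 0.0105 m and angle between the x axis of blank and the x axis of guide, either way round below 0.08 rad and linear speed of each of blank, stick below 0.01 m/s and height (world z) of stick below 0.005 m and angle between stick's own z axis and vertical below 0.1 rad and contact force between stick and guide below 0.1 N).
It fails at once if the stick pushes on the blank with more than 20 N (contact force between stick and blank above 20 N).
It fails at once if the blank is driven against the end stop with more than 20 N (contact force between blank and stop above 20 N).
It fails at once if the fingers touch the blank when its middle is past the channel mouth (x of blank in the frame of guide between 0 and 0.15 m and z of blank in the frame of guide below 0.03 m and y of blank in the frame of guide between -0.03 and 0.03 m and contact force between the fingers and blank above 0.3 N).
It fails at once if one of the other things (disc, strip, mallet, hammer, pliers, punch, bench block, dish) is moved more than 20 mm (distance of any of disc, strip, mallet, hammer, pliers, punch, bench_block, tin from where it was at the start of the episode above 0.02 m).
It also fails if it takes over 69 s, if anything falls off the work surface, if the arm or the gripper's body presses on something with over 40 N, if the wrist force passes 120 N, or if a joint passes its speed limit or range.

## Robot

A 6-joint arm with a two-finger parallel gripper is mounted at the origin on the work surface. World frame = base frame: x ahead of the robot, y to its left, z up, the work surface at z = 0. Lengths are in m, angles in degrees, forces in N, time in s.
With the tool pointing down it reaches from about 0.325 to 0.85 m from the base axis. Payload 4.4 kg.
Tool frame: the origin (TCP) lies midway between the tips of the shut fingers; the grasp point (between the pads) lies 19 mm behind it (bot.grip_depth is the distance from the TCP to the grasp point, in m); z points along the fingers, y is the line along which they close (so a half turn about z gives the same grasp; the last joint's range is limited). The gripper opens to 94 mm and grips with 3 to 60 N. Pads are 16 mm wide; open, the fingers measure 119 mm over their backs; the gripper's body (75 mm by 177 mm) begins 78 mm behind the grasp point.
Start: joints at [57.038, 11.837, 88.321, -0, 79.842, -8.623], TCP at [0.237, 0.524, 0.205] pointing down, gripper open.
Joint ranges: [-156.59, 156.59], [-49.26, 127.26], [12.9, 141.05], [-63.56, 243.56], [4.71, 150.69], [-161.64, 161.64]. Speed limits (degrees/s): [159.86, 159.86, 180, 180, 180, 180].

## Interface

Orientations are given as [roll, pitch, yaw] about the fixed x, y, z axes, in that order (R = Rz(yaw) Ry(pitch) Rx(roll)).
In Python, from cell import bot, cams, job_done gives the robot as it stands.
- The arm moves only by the tool step_arm, never from a script. Its argument "increments" is a list of rows, each an object with "claw": the opening, from 0 (shut) to 1 (fully open); "linear": the shift along the tool's x, y, z in m, a list of three; "dr": the turn, a rotation vector about the tool's x, y, z in rad, a list of three. A call has 1 to 10 rows; each row is the pose to reach, as a shift and turn from the pose commanded when the call began, along the tool's axes at that moment; what a row does not reach only later rows make up. A row lasts 1/12 s, in which the tool goes at most 41.7 mm and 7.16 degrees, less where a joint would pass 70% of its speed; a pose out of reach is approached as far as the arm can. A call with a gripper value outside its range is refused whole. The fingers move at their own pace and stop on an object; the grip force is fixed at half the most. Time passes only in rows, so rows that repeat a pose let the fingers close. It gives the time, the measured TCP pose, the force, the opening and the grip force at its end, in the units of the state.
- bot.get_state(): the state, without advancing time (a new reading comes with each control period).
- cams.snapshot(name): name is "side" or "top"; returns a dict with "pixels" (420x560x3 uint8, red, green, blue), "mtx" (3x3 intrinsics, pixels), "T" (4x4, takes a point from camera to world coordinates). Camera axes: x right, y down, z forward; pixel columns grow to the right and rows downward; lengths in m; the calibration is good to about 2 mm. A picture is of the moment at which its call begins. There is no depth.
- job_done(): hands the job in; it is judged then, once.
The state is a dict: "clock": time; "joint_positions": joint angles; "joint_vel": joint speeds; "joint_efforts": joint torques, N m; "position": TCP position; "ee_rot": TCP orientation; "wrist_force": force on the tool from outside, world axes, zero at the start; "wrist_torque": the same for the moment, N m; "grip_width": opening from 0.0 (shut) to 1.0 (fully open); "grasp_force": force on a finger pad.
Only numpy, scipy, OpenCV 4.12 (cv2) and the standard library are available. Lean on these libraries where they do the work, as an engineer would, in place of code of your own. Each camera call takes 0.05 s, during which the arm holds its last target. There are 200 camera calls.

## Working session

There is one attempt and no reset: what is moved stays moved. The work goes in short steps, Python scripts to look and compute and a tool call to move; the robot and the scene stay as the last step left them, time stands still between calls to the robot, and variables do not carry over. Pictures are saved under pics/ and viewed, at most 10 in all, crops included, and the job is handed in when it is done.

Besides the shell and the picture viewer there is one more tool, called as a command line: name --argument value ..., lists and objects as JSON in quotes. step_arm: Moves the arm, as the interface text tells. Its arguments: {"type":"object","properties":{"increments":{"type":"array","items":{"type":"object","properties":{"claw":{"type":"number"},"linear":{"type":"array","items":{"type":"number"}},"dr":{"type":"array","items":{"type":"number"}}}}}},"required":["increments"]}

```bash
mkdir -p pics
python3 - <<'E'
from cell import bot,cams
import cv2,numpy as np
for n in("top","side"):
    s=cams.snapshot(n); np.savez(f"pics/{n}0.npz",**{k:s[k] for k in("pixels","mtx","T")})
    cv2.imwrite(f"pics/{n}0.png",cv2.cvtColor(s["pixels"],cv2.COLOR_RGB2BGR)); print(n,s["mtx"].round(1).tolist(),s["T"].round(3).tolist())
print(bot.get_state())
E
```

```text
top [[444.4, 0.0, 277.6], [0.0, 444.4, 220.0], [0.0, 0.0, 1.0]] [[-0.01, -0.978, 0.208, 0.212], [-1.0, 0.009, -0.007, -0.084], [0.005, -0.208, -0.978, 1.428], [0.0, 0.0, 0.0, 1.0]]
side [[432.2, 0.0, 280.6], [0.0, 432.2, 207.1], [0.0, 0.0, 1.0]] [[-0.999, -0.003, 0.038, 0.452], [-0.032, 0.624, -0.781, 0.868], [-0.021, -0.781, -0.624, 0.859], [0.0, 0.0, 0.0, 1.0]]
{'clock': 0.1, 'joint_positions': array([ 5.70386560e+01,  1.18793245e+01,  8.83945468e+01, -4.31742312e-05,
        7.98447593e+01, -8.62118538e+00]), 'joint_vel': array([-0.03334761, -0.11223287, -0.21465922,  0.06121991, -0.108883  ,
        0.05322506]), 'joint_efforts': array([-2.15551029e-05, -3.71864569e+01, -2.82294953e+01,  7.01143686e-02,
        3.11600603e-02, -5.33695720e-05]), 'position': array([0.23657866, 0.52327197, 0.20442449]), 'ee_rot': array([-1.79882703e+02, -1.77408312e-02,  1.55659831e+02]), 'wrist_force': array([ 0.21474024,  0.52476932, -0.22451071]), 'wrist_torque': array([ 0.00587618, -0.01347154,  0.04076197]), 'grasp_force': 0.0, 'grip_width': 1.0003076162438345}
```

View pics/top0.png

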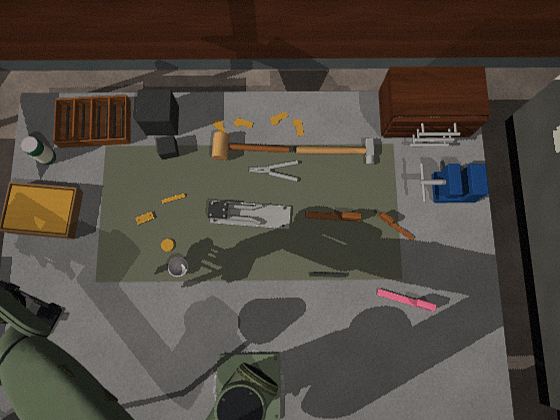

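View pics/side0.png

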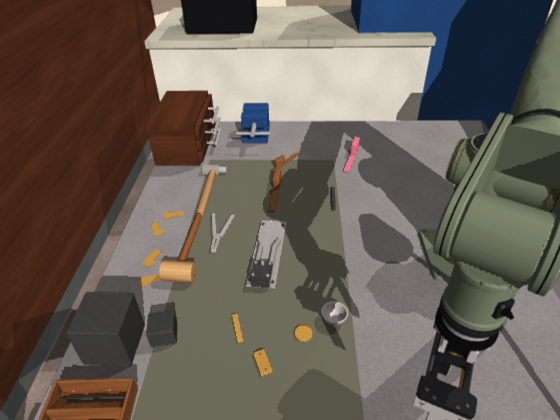

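Top view: the guide is at (250,213) with the dark head at its left end, so it feeds to the left (+y). 
- **Blank-like:** rectangle (146,217), strip (174,198), disc (167,245), and offcuts at (219,126), (243,123), (279,118) and (298,127). The choice is (146,217).
- **Stick-like:** (333,215), (397,225) and the pink one at (405,299). The choice is the larger brown one, still to be measured.

```bash
cat > h.py <<'E'
import numpy as np,cv2
def load(n,tag="0"): return dict(np.load(f"pics/{n}{tag}.npz"))
def snap(n,tag):
    from cell import cams
    s=cams.snapshot(n); np.savez(f"pics/{n}{tag}.npz",**{k:s[k] for k in("pixels","mtx","T")}); return s
def ray(s,uv,z):
    d=np.linalg.inv(s["mtx"])@[uv[0],uv[1],1]; d=s["T"][:3,:3]@d; o=s["T"][:3,3]
    return o+d*(z-o[2])/d[2]
def proj(s,p):
    c=s["T"][:3,:3].T@(np.asarray(p)-s["T"][:3,3]); q=s["mtx"]@c; return q[:2]/q[2]
def blobs(s,lo,hi,z,roi,amin=25):
    im=cv2.cvtColor(s["pixels"],cv2.COLOR_RGB2HSV); m=cv2.inRange(im,lo,hi)
    x0,y0,x1,y1=roi; k=np.zeros_like(m); k[y0:y1,x0:x1]=m[y0:y1,x0:x1]
    for c in cv2.findContours(k,cv2.RETR_EXTERNAL,cv2.CHAIN_APPROX_NONE)[0]:
        if cv2.contourArea(c)<amin: continue
        w=np.array([ray(s,p[0],z)[:2] for p in c]); r=cv2.minAreaRect((w*1000).astype(np.float32))
        b=cv2.boxPoints(r); e=b[1]-b[0],b[2]-b[1]; l=max(e,key=np.linalg.norm)
        M=cv2.moments(c); print((round(M['m10']/M['m00']),round(M['m01']/M['m00'])),"ctr",np.round(r[0],1),"size",np.round(sorted(r[1]),1),"long-axis yaw",round(np.degrees(np.arctan2(l[1],l[0]))%180,1))
E
python3 - <<'E'
from h import *
for n,roi1,roi2 in(("top",(100,110,320,290),(295,190,450,320)),("side",(200,300,330,390),(240,130,370,220))):
    s=load(n); print(n,"brass"); blobs(s,(15,120,90),(30,255,255),.007,roi1)
    print("brown"); blobs(s,(0,90,30),(14,255,255),.008,roi2)
    x0,y0,x1,y1=((130,180,425,250) if n=="top" else (215,140,345,385))
    c=s["pixels"][y0:y1,x0:x1]; f=min(790/(x1-x0),590/(y1-y0))
    cv2.imwrite(f"pics/{n}crop.png",cv2.cvtColor(cv2.resize(c,None,fx=f,fy=f,interpolation=cv2.INTER_CUBIC),cv2.COLOR_RGB2BGR)); print("f",f)
E
```

```text
top brass
(167, 245) ctr [436.5 263.8] size [40.  40.3] long-axis yaw 136.2
(144, 217) ctr [527.3 340.8] size [27.8 56.2] long-axis yaw 112.3
(173, 198) ctr [592.4 250.5] size [15.5 77.6] long-axis yaw 106.6
(308, 150) ctr [ 757.9 -198.5] size [25.1 78.1] long-axis yaw 89.5
(219, 142) ctr [795.   99.7] size [ 50.7 144.6] long-axis yaw 0.8
(298, 126) ctr [ 839.5 -165.4] size [32.1 61.4] long-axis yaw 6.4
(242, 123) ctr [853.8  21.5] size [32.2 62.5] long-axis yaw 69.9
(278, 118) ctr [ 872.7 -101.9] size [31.  62.6] long-axis yaw 115.1
brown
(394, 225) ctr [ 493.8 -482. ] size [ 25.8 133.9] long-axis yaw 52.1
(336, 216) ctr [ 526.1 -278. ] size [ 30.5 180.4] long-axis yaw 88.3
f 2.6779661016949152
side brass
(262, 362) ctr [527.5 342.7] size [26.8 60.7] long-axis yaw 112.7
(303, 333) ctr [437.7 266.9] size [42.4 42.7] long-axis yaw 59.6
(237, 328) ctr [592.9 253.4] size [13.8 82.7] long-axis yaw 106.6
brown
(278, 178) ctr [ 523.4 -359.8] size [ 78.4 361.2] long-axis yaw 77.2
f 2.4081632653061225
```

View pics/topcrop.png

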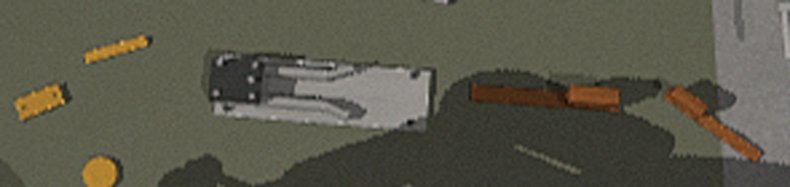

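View pics/sidecrop.png

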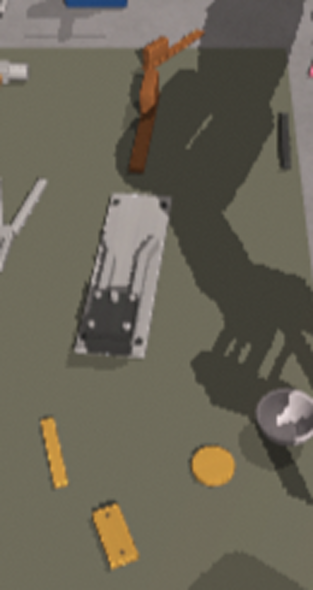

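The crops show the blank as the rectangle with two dots. The stick with the long bar at (336,216) is 180 mm against 134 mm for the other, so it is the one; its block is at the right (−y) and its tip points +y at the guide. Next I'll measure the guide, the stick block and the blank precisely.

Run:
```python
from h import *
for n,roi in(("top",(200,190,300,235)),("side",(240,215,292,292))):
    s=load(n); print(n); hsv=cv2.cvtColor(s["pixels"],cv2.COLOR_RGB2HSV)
    x0,y0,x1,y1=roi; m=np.zeros(hsv.shape[:2],np.uint8)
    # bg mat is olive (sat higher); plate grey and bright
    m[y0:y1,x0:x1]=cv2.inRange(hsv,(0,0,100),(180,45,255))[y0:y1,x0:x1]
    cs=cv2.findContours(m,cv2.RETR_EXTERNAL,cv2.CHAIN_APPROX_NONE)[0]; c=np.vstack([c for c in cs if cv2.contourArea(c)>15])
    hull=cv2.convexHull(c); w=np.array([ray(s,p[0],.008)[:2]*1000 for p in hull]).astype(np.float32)
    r=cv2.minAreaRect(w); print("plate",r); print(cv2.boxPoints(r).round(1).tolist())
    print("mat hsv",hsv[250 if n=="top" else 320,300 if n=="top" else 210],"plate",hsv[214 if n=="top" else 240,275 if n=="top" else 265])
    # stick: bar/blocks
    rr=(295,190,366,230) if n=="top" else (262,150,290,215)
    print("bar"); blobs(s,(0,90,25),(14,255,255),.008,rr)
    print("block top"); blobs(s,(0,90,85),(14,255,255),.048,rr)
```

```text
top
plate ((534.2706298828125, -3.6306915283203125), (261.37457275390625, 81.44664001464844), 85.97510528564453)
[[484.5, -131.10000610351562], [565.7000122070312, -136.89999389648438], [584.0999755859375, 123.9000015258789], [502.79998779296875, 129.60000610351562]]
mat hsv [23 40 58] plate [ 11  14 151]
bar
(336, 216) ctr [ 526.1 -278. ] size [ 30.5 180.4] long-axis yaw 88.3
block top
(351, 215) ctr [ 520.3 -327. ] size [19.6 60.8] long-axis yaw 89.5
side
plate ((542.0514526367188, -7.4212493896484375), (145.940185546875, 303.1554870605469), 0.756964921951294)
[[467.1000061035156, 143.1999969482422], [471.1000061035156, -159.89999389648438], [617.0, -158.0], [613.0, 145.10000610351562]]
mat hsv [ 27  44 111] plate [ 11  17 170]
bar
(277, 180) ctr [ 512.  -343.4] size [ 55.1 330.9] long-axis yaw 89.1
block top
(273, 200) ctr [ 525.6 -189.1] size [16.5 92.1] long-axis yaw 85.3
(279, 168) ctr [ 506.5 -350.4] size [ 52.4 187.5] long-axis yaw 90.7
```

Run:
```python
from h import *
s=load("top"); hsv=cv2.cvtColor(s["pixels"],cv2.COLOR_RGB2HSV)
V=s["pixels"].mean(2)
m=(hsv[...,2]>100)&(hsv[...,1]<45)
def line(pts):
    vx,vy,x,y=cv2.fitLine(np.float32(pts),cv2.DIST_HUBER,0,.01,.01).ravel(); return vx,vy,x,y
far=[];near=[]
for u in range(212,289):
    r=np.where(m[192:233,u])[0]+192
    near.append(ray(s,(u,r.max()+.5),.008)[:2]*1000)
    if u>262: far.append(ray(s,(u,r.min()-.5),.008)[:2]*1000)
end=[]
for v in range(209,226):
    c=np.where(m[v,240:300])[0]+240; end.append(ray(s,(c.max()+.5,v),.008)[:2]*1000)
for n,p in(("near",near),("far",far),("end",end)):
    vx,vy,x,y=line(p); print(n,"yaw",np.degrees(np.arctan2(vy,vx))%180,"pt",x,y)
print(np.round(near,1)[::6].tolist()); print(np.round(far,1)[::5].tolist()); print(np.round(end,1)[::3].tolist())
# side view: corners of apron end, long edges
s=load("side"); hsv=cv2.cvtColor(s["pixels"],cv2.COLOR_RGB2HSV); m=(hsv[...,2]>125)&(hsv[...,1]<38)
L=[];R=[]
for v in range(224,285):
    r=np.where(m[v,240:292])[0]+240
    if len(r)>3:
        R.append(ray(s,(r.max()+.5,v),.008)[:2]*1000)
        if v<245: L.append(ray(s,(r.min()-.5,v),.008)[:2]*1000)
for n,p in(("sideL",L),("sideR",R)):
    vx,vy,x,y=line(p); print(n,"yaw",np.degrees(np.arctan2(vy,vx))%180,"pt",x,y)
E=[]
for u in range(264,284):
    r=np.where(m[212:235,u])[0]+212
    if len(r):E.append(ray(s,(u,r.min()-.5),.008)[:2]*1000)
vx,vy,x,y=line(E); print("sideEnd",np.degrees(np.arctan2(vy,vx)),x,y)
```

```text
near yaw 85.53386 pt 496.5398 7.5573864
far yaw 86.33303 pt 565.8316 -86.27791
end yaw 171.77435 pt 524.4746 -134.01857
[[494.9, 119.0], [504.7, 99.7], [501.2, 80.1], [501.0, 60.5], [500.8, 41.0], [497.3, 21.4], [497.2, 1.9], [493.7, -17.6], [493.5, -37.2], [490.0, -56.7], [489.8, -76.2], [489.6, -95.8], [499.4, -115.4]]
[[560.4, -47.2], [567.0, -63.7], [566.9, -80.1], [583.7, -96.7], [576.8, -113.2], [563.1, -129.4]]
[[551.2, -137.5], [541.1, -134.0], [531.0, -133.9], [520.9, -133.7], [510.9, -133.6], [501.0, -120.3]]
sideL yaw 85.06443 pt 566.3931 -74.70818
sideR yaw 85.097015 pt 498.6359 17.142546
sideEnd -10.50424 529.16504 -135.09915
```

```bash
cat >> h.py <<'E'
def goto(x,y,z,yaw):
    "shift/turn in tool axes from the present pose to a downward pose (m, deg)"
    from cell import bot
    from scipy.spatial.transform import Rotation as R
    s=bot.get_state(); r0=R.from_euler("xyz",s["ee_rot"],degrees=True)
    l=r0.inv().apply(np.array([x,y,z])-s["position"]); d=(r0.inv()*R.from_euler("xyz",[180,0,yaw],degrees=True)).as_rotvec()
    print("t",round(s["clock"],2),"pos",s["position"].round(4),"rot",s["ee_rot"].round(2),"F",s["wrist_force"].round(2),"w",round(s["grip_width"],3),"gf",round(s["grasp_force"],1))
    print(" linear",l.round(4).tolist(),"dr",d.round(4).tolist())
E
python3 -c "
from h import *
goto(.5274,.3418,.10,112.5)
s=load('top'); hsv=cv2.cvtColor(s['pixels'],cv2.COLOR_RGB2HSV); m=cv2.inRange(hsv,(0,90,25),(14,255,255)); P=[]
for u in range(308,340):
    r=np.where(m[205:226,u])[0]+205; print(u,r.min(),r.max(),end='; '); P.append(ray(s,(u,(r.min()+r.max())/2),.008)[:2]*1000)
v=cv2.fitLine(np.float32(P),cv2.DIST_HUBER,0,.01,.01).ravel(); print('bar yaw',np.degrees(np.arctan2(v[1],v[0]))%180,v[2:])
r=np.where(m[214,295:330])[0]+295; print('tip',ray(s,(r.min()-.5,214),.006))
"
```

```text
t 0.1 pos [0.2366 0.5233 0.2044] rot [-1.7988e+02 -2.0000e-02  1.5566e+02] F [ 0.21  0.52 -0.22] w 1.0 gf 0.0
 linear [-0.3398, -0.0453, 0.1044] dr [-0.0021, 0.0005, 0.7533]
308 211 217; 309 212 217; 310 212 217; 311 213 217; 312 213 217; 313 212 217; 314 212 217; 315 213 217; 316 213 218; 317 212 218; 318 212 217; 319 213 218; 320 212 218; 321 213 218; 322 213 218; 323 213 218; 324 213 217; 325 214 218; 326 213 218; 327 213 218; 328 213 218; 329 214 218; 330 213 219; 331 213 219; 332 214 219; 333 213 219; 334 215 219; 335 214 219; 336 214 219; 337 214 219; 338 214 219; 339 214 219; bar yaw 85.21398 [ 528.20044 -245.51602]
tip [ 0.53431913 -0.1865176   0.006     ]
```

step_arm --increments '[{"claw":1,"linear":[-0.34,-0.0455,0.104],"dr":[-0.002,0,0.753]},{"claw":1,"linear":[-0.34,-0.0455,0.104],"dr":[-0.002,0,0.753]},{"claw":1,"linear":[-0.34,-0.0455,0.104],"dr":[-0.002,0,0.753]},{"claw":1,"linear":[-0.34,-0.0455,0.104],"dr":[-0.002,0,0.753]},{"claw":1,"linear":[-0.34,-0.0455,0.104],"dr":[-0.002,0,0.753]},{"claw":1,"linear":[-0.34,-0.0455,0.104],"dr":[-0.002,0,0.753]},{"claw":1,"linear":[-0.34,-0.0455,0.104],"dr":[-0.002,0,0.753]},{"claw":1,"linear":[-0.34,-0.0455,0.104],"dr":[-0.002,0,0.753]},{"claw":1,"linear":[-0.34,-0.0455,0.104],"dr":[-0.002,0,0.753]},{"claw":1,"linear":[-0.34,-0.0455,0.104],"dr":[-0.002,0,0.753]}]'

```text
clock: 0.93
position: [0.5308, 0.338, 0.0987]
ee_rot: [-179.9, 0.1, 112.2]
wrist_force: [-0.5, -0.5, 0.4]
grip_width: 0.996
grasp_force: 0.0
```

```bash
python3 -c "
from h import *
goto(.5274,.3418,.0035,112.5)"
```

```text
t 0.93 pos [0.5308 0.338  0.0987] rot [-1.7994e+02  7.0000e-02  1.1219e+02] F [-0.53 -0.52  0.4 ] w 0.996 gf 0.0
 linear [0.0049, -0.0017, 0.0951] dr [-0.001, 0.0011, -0.0054]
```

step_arm --increments '[{"claw":1,"linear":[0,0,0.035],"dr":[0,0,0]},{"claw":1,"linear":[0,0,0.06],"dr":[0,0,0]},{"claw":0.6,"linear":[0,0,0.075],"dr":[0,0,0]},{"claw":0.6,"linear":[0,0,0.075],"dr":[0,0,0]},{"claw":0.6,"linear":[0,0,0.075],"dr":[0,0,0]}]'

```text
clock: 1.35
position: [0.5265, 0.3425, 0.0254]
ee_rot: [-179.9, -0.0, 112.6]
wrist_force: [-0.4, 0.7, -0.2]
grip_width: 0.821
grasp_force: 0.0
```

```bash
python3 -c "
from h import *
goto(.5274,.3418,.003,112.5)"
```

```text
t 1.35 pos [0.5265 0.3425 0.0254] rot [-1.7993e+02 -5.0000e-02  1.1256e+02] F [-0.44  0.73 -0.17] w 0.821 gf 0.0
 linear [-0.001, 0.0006, 0.0224] dr [-0.0013, -0.0008, 0.001]
```

step_arm --increments '[{"claw":0.5,"linear":[-0.001,0.0005,0.012],"dr":[0,0,0]},{"claw":0.5,"linear":[-0.001,0.0005,0.022],"dr":[0,0,0]},{"claw":0.4,"linear":[-0.001,0.0005,0.022],"dr":[0,0,0]},{"claw":0,"linear":[-0.001,0.0005,0.022],"dr":[0,0,0]},{"claw":0,"linear":[-0.001,0.0005,0.022],"dr":[0,0,0]},{"claw":0,"linear":[-0.001,0.0005,0.022],"dr":[0,0,0]},{"claw":0,"linear":[-0.001,0.0005,0.022],"dr":[0,0,0]},{"claw":0,"linear":[-0.001,0.0005,0.022],"dr":[0,0,0]},{"claw":0,"linear":[-0.001,0.0005,0.022],"dr":[0,0,0]},{"claw":0,"linear":[-0.001,0.0005,0.022],"dr":[0,0,0]}]'

```text
clock: 2.18
position: [0.5292, 0.3418, 0.005]
ee_rot: [179.9, -0.0, 112.5]
wrist_force: [-1.8, -0.3, 3.1]
grip_width: 0.272
grasp_force: 30.0
```

step_arm --increments '[{"claw":0,"linear":[0,0,0],"dr":[0,0,0]},{"claw":0,"linear":[0,0,-0.03],"dr":[0,0,0]},{"claw":0,"linear":[0,0,-0.06],"dr":[0,0,0]},{"claw":0,"linear":[0,0,-0.09],"dr":[0,0,0]},{"claw":0,"linear":[0,0,-0.09],"dr":[0,0,0]}]'

```text
clock: 2.6
position: [0.5336, 0.3439, 0.1015]
ee_rot: [179.1, -0.1, 112.5]
wrist_force: [2.2, 0.7, 1.1]
grip_width: 0.269
grasp_force: 30.0
```

```bash
python3 -c "
from h import *
goto(.5276,-.0876,.095,85.4)"
```

```text
t 2.6 pos [0.5336 0.3439 0.1015] rot [ 1.7914e+02 -8.0000e-02  1.1252e+02] F [2.2  0.74 1.1 ] w 0.269 gf 30.0
 linear [-0.3963, -0.1709, 0.0034] dr [0.0143, -0.0049, 0.4733]
```

step_arm --increments '[{"claw":0,"linear":[-0.1,-0.043,0],"dr":[0,0,0.12]},{"claw":0,"linear":[-0.2,-0.086,0],"dr":[0,0,0.24]},{"claw":0,"linear":[-0.3,-0.129,0],"dr":[0,0,0.36]},{"claw":0,"linear":[-0.392,-0.17,0],"dr":[0,0,0.473]},{"claw":0,"linear":[-0.392,-0.17,0],"dr":[0,0,0.473]},{"claw":0,"linear":[-0.392,-0.17,0],"dr":[0,0,0.473]},{"claw":0,"linear":[-0.392,-0.17,0],"dr":[0,0,0.473]},{"claw":0,"linear":[-0.392,-0.17,0],"dr":[0,0,0.473]},{"claw":0,"linear":[-0.392,-0.17,0],"dr":[0,0,0.473]},{"claw":0,"linear":[-0.392,-0.17,0],"dr":[0,0,0.473]}]'

```text
clock: 3.43
position: [0.5211, -0.0768, 0.0928]
ee_rot: [180.0, -0.1, 85.4]
wrist_force: [1.2, -0.1, -1.6]
grip_width: 0.263
grasp_force: 30.0
```

step_arm --increments '[{"claw":0,"linear":[0,0,0],"dr":[0,0,0]},{"claw":0,"linear":[0,0,0],"dr":[0,0,0]},{"claw":0,"linear":[0,0,0],"dr":[0,0,0]},{"claw":0,"linear":[0,0,0],"dr":[0,0,0]},{"claw":0,"linear":[0,0,0],"dr":[0,0,0]},{"claw":0,"linear":[0,0,0],"dr":[0,0,0]},{"claw":0,"linear":[0,0,0],"dr":[0,0,0]}]'

```text
clock: 4.02
position: [0.5222, -0.0738, 0.0938]
ee_rot: [179.9, -0.1, 85.5]
wrist_force: [-0.6, 0.1, -0.2]
grip_width: 0.268
grasp_force: 30.0
```

```bash
python3 -c "
from h import *
goto(.5276,-.0876,.04,85.4)
s=snap('side','1'); c=s['pixels'][190:320,200:340]
cv2.imwrite('pics/side1c.png',cv2.cvtColor(cv2.resize(c,None,fx=4,fy=4,interpolation=2),cv2.COLOR_RGB2BGR))"
```

```text
t 4.02 pos [ 0.5222 -0.0738  0.0938] rot [ 1.7993e+02 -9.0000e-02  8.5540e+01] F [-0.56  0.13 -0.17] w 0.268 gf 30.0
 linear [-0.0134, 0.0064, 0.0538] dr [0.0012, -0.0015, 0.0024]
```

View pics/side1c.png

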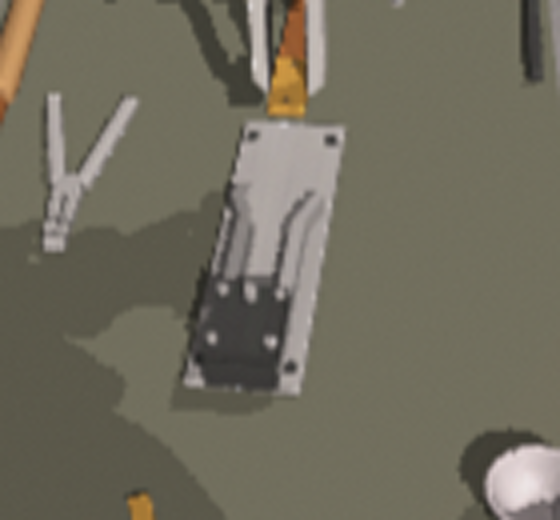

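The crop shows the blank held level, and the unshadowed plate with corners at crop (248,123), (345,127), (182,386) and (298,395). I'll check the guide pose from these.

```bash
python3 -c "
from h import *
s=load('side','1')
for p in((248,123),(345,127),(182,386),(298,395)): print((ray(s,(200+p[0]/4-.4,190+p[1]/4-.4),.008)*1000).round(1))
t=snap('top','1'); print(len(t))
hsv=cv2.cvtColor(t['pixels'],cv2.COLOR_RGB2HSV); m=(hsv[...,2]>115)&(hsv[...,1]<38); N=[]
for u in range(214,285):
    r=np.where(m[192:236,u])[0]+192
    if len(r): N.append(ray(t,(u,r.max()+.5),.008)[:2]*1000)
v=cv2.fitLine(np.float32(N),cv2.DIST_HUBER,0,.01,.01).ravel(); print('near',np.degrees(np.arctan2(v[1],v[0])),v[2:])
goto(.5276,-.0876,.02,85.4)"
```

```text
[ 560.3 -133.1    8. ]
[ 486.3 -129.     8. ]
[585.5 128.5   8. ]
[510.4 135.    8. ]
3
near -79.967476 [527.66016   -9.176343]
t 4.12 pos [ 0.5222 -0.0742  0.0939] rot [ 1.7992e+02 -8.0000e-02  8.5500e+01] F [ 0.06  0.15 -1.02] w 0.269 gf 30.0
 linear [-0.013, 0.0063, 0.0739] dr [0.0014, -0.0014, 0.0017]
```

step_arm --increments '[{"claw":0,"linear":[-0.013,0.0062,0.025],"dr":[0,0,0.002]},{"claw":0,"linear":[-0.013,0.0062,0.05],"dr":[0,0,0.002]},{"claw":0,"linear":[-0.013,0.0062,0.07],"dr":[0,0,0.002]},{"claw":0,"linear":[-0.013,0.0062,0.074],"dr":[0,0,0.002]},{"claw":0,"linear":[-0.013,0.0062,0.074],"dr":[0,0,0.002]},{"claw":0,"linear":[-0.013,0.0062,0.074],"dr":[0,0,0.002]},{"claw":0,"linear":[-0.013,0.0062,0.074],"dr":[0,0,0.002]}]'

```text
clock: 4.7
position: [0.5289, -0.0887, 0.0214]
ee_rot: [179.8, -0.0, 85.3]
wrist_force: [0.7, -0.8, -0.6]
grip_width: 0.265
grasp_force: 30.0
```

step_arm --increments '[{"claw":0,"linear":[0,0,0.002],"dr":[0,0,0]},{"claw":0,"linear":[0,0,0.004],"dr":[0,0,0]},{"claw":0,"linear":[0,0,0.006],"dr":[0,0,0]},{"claw":0,"linear":[0,0,0.006],"dr":[0,0,0]},{"claw":0,"linear":[0,0,0.006],"dr":[0,0,0]}]'

```text
clock: 5.12
position: [0.5273, -0.0883, 0.0138]
ee_rot: [179.9, -0.1, 85.3]
wrist_force: [-0.4, -0.4, -1.0]
grip_width: 0.27
grasp_force: 30.0
```

step_arm --increments '[{"claw":0,"linear":[0,0,0.001],"dr":[0,0,0]},{"claw":0,"linear":[0,0,0.0015],"dr":[0,0,0]},{"claw":0,"linear":[0,0,0.0015],"dr":[0,0,0]}]'

```text
clock: 5.37
position: [0.5276, -0.0884, 0.0129]
ee_rot: [179.9, -0.1, 85.3]
wrist_force: [-2.8, 0.2, 4.7]
grip_width: 0.264
grasp_force: 30.0
```

Contact with the plate (Fz +4.7 N). Releasing and rising.

step_arm --increments '[{"claw":0.5,"linear":[0,0,0],"dr":[0,0,0]},{"claw":0.5,"linear":[0,0,0],"dr":[0,0,0]},{"claw":0.5,"linear":[0,0,0],"dr":[0,0,0]},{"claw":0.5,"linear":[0,0,0],"dr":[0,0,0]},{"claw":0.5,"linear":[0,0,-0.02],"dr":[0,0,0]},{"claw":0.5,"linear":[0,0,-0.05],"dr":[0,0,0]},{"claw":0.5,"linear":[0,0,-0.09],"dr":[0,0,0]},{"claw":0.5,"linear":[0,0,-0.11],"dr":[0,0,0]},{"claw":0.5,"linear":[0,0,-0.11],"dr":[0,0,0]}]'

```text
clock: 6.12
position: [0.5317, -0.09, 0.1283]
ee_rot: [179.3, 0.1, 85.3]
wrist_force: [0.5, 0.4, 0.1]
grip_width: 0.497
grasp_force: 0.0
```

```bash
python3 -c "
from h import *
goto(.521,-.33,.1,85.4)"
```

```text
t 6.12 pos [ 0.5317 -0.09    0.1283] rot [1.7927e+02 7.0000e-02 8.5300e+01] F [0.45 0.37 0.15] w 0.497 gf 0.0
 linear [-0.2401, 0.0087, 0.0287] dr [0.0127, 0.0013, -0.0017]
```

step_arm --increments '[{"claw":0.5,"linear":[-0.2415,0.013,0.02],"dr":[0,0,0]},{"claw":0.5,"linear":[-0.2415,0.013,0.02],"dr":[0,0,0]},{"claw":0.5,"linear":[-0.2415,0.013,0.02],"dr":[0,0,0]},{"claw":0.5,"linear":[-0.2415,0.013,0.02],"dr":[0,0,0]},{"claw":0.5,"linear":[-0.2415,0.013,0.02],"dr":[0,0,0]},{"claw":0.5,"linear":[-0.2415,0.013,0.02],"dr":[0,0,0]},{"claw":0.5,"linear":[-0.2415,0.013,0.02],"dr":[0,0,0]},{"claw":0.5,"linear":[-0.2415,0.013,0.02],"dr":[0,0,0]},{"claw":0.5,"linear":[-0.2415,0.013,0.02],"dr":[0,0,0]}]'

```text
clock: 6.87
position: [0.5197, -0.3292, 0.1006]
ee_rot: [-180.0, -0.2, 85.3]
wrist_force: [-0.2, 0.3, -0.3]
grip_width: 0.498
grasp_force: 0.0
```

```bash
python3 -c "
from h import *
s=snap('top','2'); t=snap('side','2')
for q,roi in((s,(225,195,300,235)),(t,(240,215,295,290))): blobs(q,(15,110,90),(30,255,255),.016,roi)
goto(.521,-.33,.1,85.4)
c=np.vstack([cv2.resize(s['pixels'][180:250,190:390],(800,280)),cv2.resize(t['pixels'][150:230,200:400],(800,320))])
cv2.imwrite('pics/v2.png',cv2.cvtColor(c,cv2.COLOR_RGB2BGR))"
```

```text
(276, 216) ctr [526.3 -88. ] size [26.7 55.4] long-axis yaw 89.5
(271, 230) ctr [528.2 -83. ] size [26.7 59.3] long-axis yaw 86.0
t 6.97 pos [ 0.5202 -0.3284  0.1013] rot [ 1.7999e+02 -1.6000e-01  8.5390e+01] F [-0.79 -0.08 -0.11] w 0.501 gf 0.0
 linear [-0.0016, 0.0009, 0.0013] dr [0.0001, -0.0028, -0.0003]
```

View pics/v2.png

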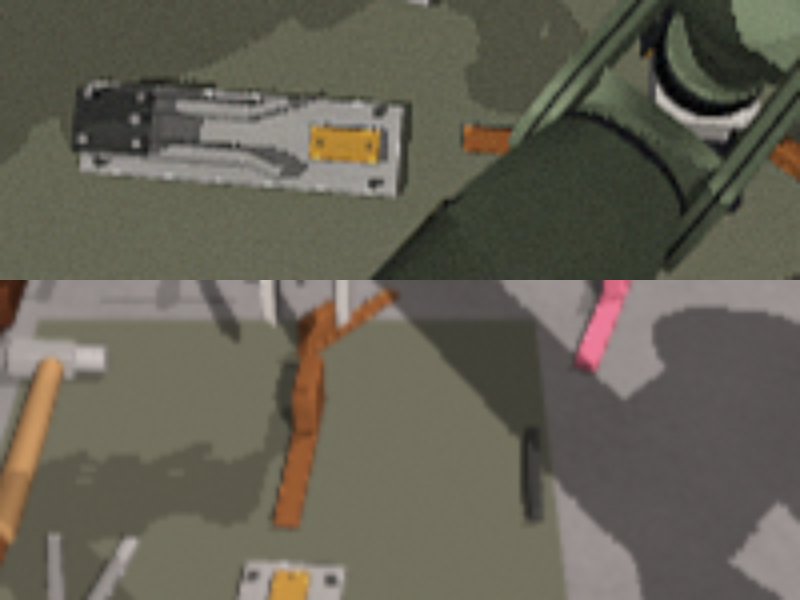

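The blank lies flat and square on the apron at v2 (345,144). The bigger stick is under the open gripper, its tip at v2 (465,138) in the top view. Now taking the stick.

step_arm --increments '[{"claw":0.5,"linear":[-0.0015,0.001,0.03],"dr":[0,0,0]},{"claw":0.5,"linear":[-0.0015,0.001,0.05],"dr":[0,0,0]},{"claw":0.5,"linear":[-0.0015,0.001,0.07],"dr":[0,0,0]},{"claw":0.5,"linear":[-0.0015,0.001,0.085],"dr":[0,0,0]},{"claw":0.5,"linear":[-0.0015,0.001,0.085],"dr":[0,0,0]},{"claw":0.3,"linear":[-0.0015,0.001,0.085],"dr":[0,0,0]},{"claw":0,"linear":[-0.0015,0.001,0.085],"dr":[0,0,0]},{"claw":0,"linear":[-0.0015,0.001,0.085],"dr":[0,0,0]},{"claw":0,"linear":[-0.0015,0.001,0.085],"dr":[0,0,0]},{"claw":0,"linear":[-0.0015,0.001,0.085],"dr":[0,0,0]}]'

```text
clock: 7.8
position: [0.5223, -0.3323, 0.0186]
ee_rot: [179.8, 0.0, 85.3]
wrist_force: [-0.4, 0.5, 2.5]
grip_width: 0.212
grasp_force: 30.0
```

step_arm --increments '[{"claw":0,"linear":[0,0,0],"dr":[0,0,0]},{"claw":0,"linear":[0,0,0],"dr":[0,0,0]},{"claw":0,"linear":[0,0,0],"dr":[0,0,0]}]'

```text
clock: 8.05
position: [0.5223, -0.3323, 0.0186]
ee_rot: [179.8, -0.0, 85.3]
wrist_force: [-0.9, 1.3, 5.9]
grip_width: 0.211
grasp_force: 30.0
```

step_arm --increments '[{"claw":0,"linear":[0,0,-0.02],"dr":[0,0,0]},{"claw":0,"linear":[0,0,-0.04],"dr":[0,0,0]},{"claw":0,"linear":[0.025,-0.007,-0.04],"dr":[0,0,0]},{"claw":0,"linear":[0.05,-0.0145,-0.04],"dr":[0,0,0]},{"claw":0,"linear":[0.05,-0.0145,-0.04],"dr":[0,0,0]},{"claw":0,"linear":[0.05,-0.0145,-0.04],"dr":[0,0,0]},{"claw":0,"linear":[0.05,-0.0145,-0.04],"dr":[0,0,0]},{"claw":0,"linear":[0.05,-0.0145,-0.04],"dr":[0,0,0]},{"claw":0,"linear":[0.05,-0.0145,-0.04],"dr":[0,0,0]},{"claw":0,"linear":[0.05,-0.0145,-0.04],"dr":[0,0,0]}]'

```text
clock: 8.88
position: [0.5112, -0.2816, 0.057]
ee_rot: [179.9, -0.1, 85.3]
wrist_force: [0.3, 0.6, 0.3]
grip_width: 0.208
grasp_force: 30.0
```

```bash
python3 -c "
from h import *
s=snap('top','3'); t=snap('side','3')
goto(.53,-.28,.03,85.3)
c=np.vstack([cv2.resize(s['pixels'][180:250,190:390],(800,280)),cv2.resize(t['pixels'][165:245,200:400],(800,320))])
cv2.imwrite('pics/v3.png',cv2.cvtColor(c,cv2.COLOR_RGB2BGR))"
```

```text
t 8.98 pos [ 0.5111 -0.2813  0.0569] rot [ 1.7993e+02 -8.0000e-02  8.5260e+01] F [-0.62  0.19 -0.47] w 0.212 gf 30.0
 linear [0.0028, 0.0187, 0.027] dr [0.0013, -0.0014, -0.0006]
```

View pics/v3.png

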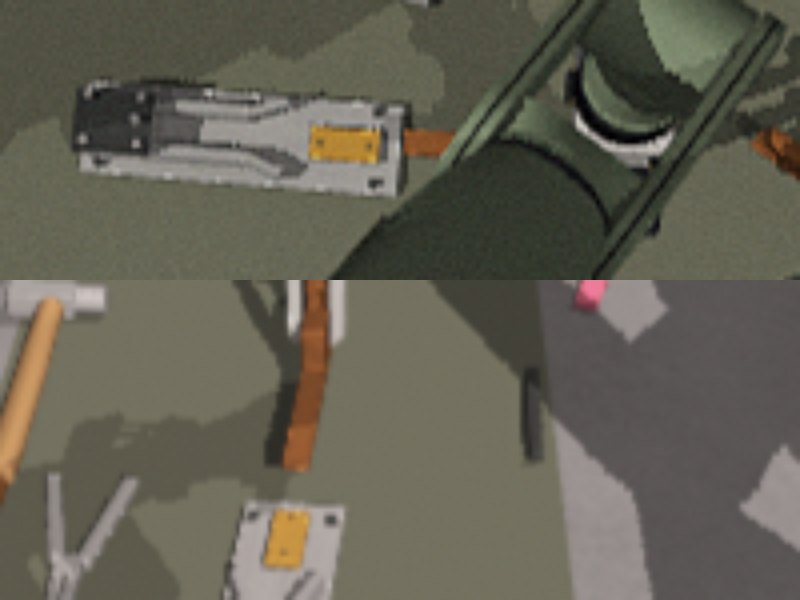

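step_arm --increments '[{"claw":0,"linear":[0.008,0.0007,0],"dr":[0,0,0]},{"claw":0,"linear":[0.008,0.0007,0.01],"dr":[0,0,0]},{"claw":0,"linear":[0.008,0.0007,0.02],"dr":[0,0,0]},{"claw":0,"linear":[0.008,0.0007,0.024],"dr":[0,0,0]},{"claw":0,"linear":[0.008,0.0007,0.027],"dr":[0,0,0]},{"claw":0,"linear":[0.008,0.0007,0.027],"dr":[0,0,0]},{"claw":0,"linear":[0.008,0.0007,0.027],"dr":[0,0,0]},{"claw":0,"linear":[0.008,0.0007,0.027],"dr":[0,0,0]}]'

```text
clock: 9.65
position: [0.5127, -0.273, 0.0303]
ee_rot: [179.9, -0.1, 85.3]
wrist_force: [0.7, 0.5, -0.8]
grip_width: 0.21
grasp_force: 30.0
```

step_arm --increments '[{"claw":0,"linear":[0,0,0.001],"dr":[0,0,0]},{"claw":0,"linear":[0,0,0.001],"dr":[0,0,0]},{"claw":0,"linear":[0,0,0.001],"dr":[0,0,0]}]'

```text
clock: 9.9
position: [0.5126, -0.2729, 0.0294]
ee_rot: [179.9, -0.1, 85.3]
wrist_force: [0.1, -0.3, -1.7]
grip_width: 0.211
grasp_force: 30.0
```

step_arm --increments '[{"claw":0,"linear":[0.003,0,0.0007],"dr":[0,0,0]},{"claw":0,"linear":[0.006,0,0.0007],"dr":[0,0,0]},{"claw":0,"linear":[0.009,0,0.0007],"dr":[0,0,0]},{"claw":0,"linear":[0.012,0,0.0007],"dr":[0,0,0]},{"claw":0,"linear":[0.015,0,0.0007],"dr":[0,0,0]},{"claw":0,"linear":[0.018,0,0.0007],"dr":[0,0,0]},{"claw":0,"linear":[0.021,0,0.0007],"dr":[0,0,0]},{"claw":0,"linear":[0.024,0,0.0007],"dr":[0,0,0]},{"claw":0,"linear":[0.027,0,0.0007],"dr":[0,0,0]},{"claw":0,"linear":[0.03,0,0.0007],"dr":[0,0,0]}]'

```text
clock: 10.73
position: [0.5149, -0.2426, 0.0285]
ee_rot: [179.9, -0.1, 85.3]
wrist_force: [0.1, -0.7, -1.9]
grip_width: 0.214
grasp_force: 30.0
```

```bash
cat >> h.py <<'E'
def nd():
    from cell import bot
    s=bot.get_state(); p=s["position"]*1000; d=np.array([.0802,.9968]); n=np.array([.9968,-.0802]); f=s["wrist_force"][:2]
    print("t",round(s["clock"],2),"tip guide x",round(p[:2]@d+145-33,1),"n",round(p[:2]@n,1),"z",round(p[2],1),"F along/n/z",np.round([f@d,f@n,s["wrist_force"][2]],1))
E
python3 -c "
from h import *
nd(); s=snap('top','4'); t=snap('side','4')
for q,roi in((s,(220,195,300,235)),(t,(240,215,295,290))): blobs(q,(15,110,90),(30,255,255),.016,roi)"
```

```text
t 10.73 tip guide x -88.5 n 532.7 z 28.5 F along/n/z [-0.7  0.2 -1.9]
(270, 215) ctr [529.8 -68.5] size [26.7 55.3] long-axis yaw 89.5
(270, 234) ctr [529.9 -65.2] size [26.7 65.2] long-axis yaw 86.9
```

step_arm --increments '[{"claw":0,"linear":[0.003,0,0],"dr":[0,0,0]},{"claw":0,"linear":[0.006,0,0],"dr":[0,0,0]},{"claw":0,"linear":[0.009,0,0],"dr":[0,0,0]},{"claw":0,"linear":[0.012,0,0],"dr":[0,0,0]},{"claw":0,"linear":[0.015,0,0],"dr":[0,0,0]},{"claw":0,"linear":[0.018,0,0],"dr":[0,0,0]},{"claw":0,"linear":[0.021,0,0],"dr":[0,0,0]},{"claw":0,"linear":[0.024,0,0],"dr":[0,0,0]},{"claw":0,"linear":[0.027,0,0],"dr":[0,0,0]},{"claw":0,"linear":[0.03,0,0],"dr":[0,0,0]}]'

```text
clock: 11.67
position: [0.5174, -0.2127, 0.0285]
ee_rot: [179.9, -0.1, 85.3]
wrist_force: [0.2, -0.8, -0.5]
grip_width: 0.211
grasp_force: 30.0
```

```bash
python3 -c "
from h import *
nd(); s=snap('top','5'); t=snap('side','5')
for q,roi in((s,(215,195,300,235)),(t,(240,215,295,290))): blobs(q,(15,110,90),(30,255,255),.016,roi)"
```

```text
t 11.67 tip guide x -58.5 n 532.8 z 28.5 F along/n/z [-0.8  0.2 -0.5]
(261, 215) ctr [531.2 -39.4] size [27.8 56.5] long-axis yaw 85.3
(269, 241) ctr [531.6 -35.6] size [26.8 64.3] long-axis yaw 85.7
```

step_arm --increments '[{"claw":0,"linear":[0.002,0,0],"dr":[0,0,0]},{"claw":0,"linear":[0.004,0,0],"dr":[0,0,0]},{"claw":0,"linear":[0.006,0,0],"dr":[0,0,0]},{"claw":0,"linear":[0.008,0,0],"dr":[0,0,0]},{"claw":0,"linear":[0.01,0,0],"dr":[0,0,0]},{"claw":0,"linear":[0.012,0,0],"dr":[0,0,0]},{"claw":0,"linear":[0.014,0,0],"dr":[0,0,0]},{"claw":0,"linear":[0.016,0,0],"dr":[0,0,0]},{"claw":0,"linear":[0.018,0,0],"dr":[0,0,0]},{"claw":0,"linear":[0.02,0,0],"dr":[0,0,0]}]'

```text
clock: 12.6
position: [0.519, -0.1928, 0.0285]
ee_rot: [179.9, -0.1, 85.3]
wrist_force: [0.1, -0.3, 0.2]
grip_width: 0.208
grasp_force: 30.0
```

```bash
python3 -c "
from h import *
nd(); s=snap('top','6'); t=snap('side','6')
for q,roi in((s,(215,195,300,235)),(t,(240,215,295,290))): blobs(q,(15,110,90),(30,255,255),.016,roi)"
```

```text
t 12.6 tip guide x -38.6 n 532.8 z 28.5 F along/n/z [-0.2  0.1  0.2]
(255, 214) ctr [533.6 -19.6] size [26.7 55.5] long-axis yaw 89.5
(268, 245) ctr [533.7 -15.2] size [26.3 63.3] long-axis yaw 83.7
```

step_arm --increments '[{"claw":0,"linear":[0.003,0,0],"dr":[0,0,0]},{"claw":0,"linear":[0.006,0,0],"dr":[0,0,0]},{"claw":0,"linear":[0.009,0,0],"dr":[0,0,0]},{"claw":0,"linear":[0.012,0,0],"dr":[0,0,0]},{"claw":0,"linear":[0.015,0,0],"dr":[0,0,0]},{"claw":0,"linear":[0.018,0,0],"dr":[0,0,0]},{"claw":0,"linear":[0.021,0,0],"dr":[0,0,0]},{"claw":0,"linear":[0.024,0,0],"dr":[0,0,0]},{"claw":0,"linear":[0.027,0,0],"dr":[0,0,0]},{"claw":0,"linear":[0.03,0,0],"dr":[0,0,0]}]'

```text
clock: 13.53
position: [0.5214, -0.1628, 0.0285]
ee_rot: [179.9, -0.1, 85.3]
wrist_force: [-0.4, -0.2, -1.0]
grip_width: 0.211
grasp_force: 30.0
```

step_arm --increments '[{"claw":0,"linear":[0.002,0,0],"dr":[0,0,0]},{"claw":0,"linear":[0.004,0,0],"dr":[0,0,0]},{"claw":0,"linear":[0.006,0,0],"dr":[0,0,0]},{"claw":0,"linear":[0.008,0,0],"dr":[0,0,0]},{"claw":0,"linear":[0.01,0,0],"dr":[0,0,0]},{"claw":0,"linear":[0.012,0,0],"dr":[0,0,0]},{"claw":0,"linear":[0.014,0,0],"dr":[0,0,0]},{"claw":0,"linear":[0.016,0,0],"dr":[0,0,0]},{"claw":0,"linear":[0.018,0,0],"dr":[0,0,0]},{"claw":0,"linear":[0.02,0,0],"dr":[0,0,0]}]'

```text
clock: 14.37
position: [0.5231, -0.143, 0.0286]
ee_rot: [179.9, -0.1, 85.3]
wrist_force: [0.3, 0.0, -1.2]
grip_width: 0.214
grasp_force: 30.0
```

```bash
python3 -c "
from h import *
nd()"
```

```text
t 14.37 tip guide x 11.4 n 532.9 z 28.6 F along/n/z [ 0.1  0.3 -1.2]
```

step_arm --increments '[{"claw":0,"linear":[0.001,0,0],"dr":[0,0,0]},{"claw":0,"linear":[0.002,0,0],"dr":[0,0,0]},{"claw":0,"linear":[0.003,0,0],"dr":[0,0,0]},{"claw":0,"linear":[0.004,0,0],"dr":[0,0,0]},{"claw":0,"linear":[0.005,0,0],"dr":[0,0,0]},{"claw":0,"linear":[0.006,0,0],"dr":[0,0,0]},{"claw":0,"linear":[0.007,0,0],"dr":[0,0,0]},{"claw":0,"linear":[0.008,0,0],"dr":[0,0,0]},{"claw":0,"linear":[0.009,0,0],"dr":[0,0,0]},{"claw":0,"linear":[0.01,0,0],"dr":[0,0,0]}]'

```text
clock: 15.2
position: [0.5239, -0.1332, 0.0286]
ee_rot: [179.9, -0.1, 85.3]
wrist_force: [-0.6, -0.7, -1.8]
grip_width: 0.212
grasp_force: 30.0
```

step_arm --increments '[{"claw":0,"linear":[0.001,0,0],"dr":[0,0,0]},{"claw":0,"linear":[0.002,0,0],"dr":[0,0,0]},{"claw":0,"linear":[0.003,0,0],"dr":[0,0,0]},{"claw":0,"linear":[0.004,0,0],"dr":[0,0,0]},{"claw":0,"linear":[0.005,0,0],"dr":[0,0,0]},{"claw":0,"linear":[0.006,0,0],"dr":[0,0,0]},{"claw":0,"linear":[0.007,0,0],"dr":[0,0,0]},{"claw":0,"linear":[0.008,0,0],"dr":[0,0,0]}]'

```text
clock: 15.87
position: [0.5246, -0.1251, 0.0286]
ee_rot: [179.9, -0.1, 85.3]
wrist_force: [0.1, -2.8, -0.8]
grip_width: 0.212
grasp_force: 30.0
```

```bash
python3 -c "
from h import *
nd();s=snap('top','7'); t=snap('side','7')
for q,roi in((s,(205,195,300,235)),(t,(240,215,295,290))): blobs(q,(15,110,90),(30,255,255),.016,roi)"
```

```text
t 15.87 tip guide x 29.3 n 532.9 z 28.6 F along/n/z [-2.8  0.3 -0.8]
(236, 212) ctr [539.1  42.1] size [23.4 42.3] long-axis yaw 89.5
(265, 257) ctr [539.1  33.3] size [23.5 24.7] long-axis yaw 75.1
```

step_arm --increments '[{"claw":0,"linear":[0.0007,0,0],"dr":[0,0,0]},{"claw":0,"linear":[0.0014,0,0],"dr":[0,0,0]},{"claw":0,"linear":[0.0021,0,0],"dr":[0,0,0]},{"claw":0,"linear":[0.0028,0,0],"dr":[0,0,0]},{"claw":0,"linear":[0.0035,0,0],"dr":[0,0,0]},{"claw":0,"linear":[0.0042,0,0],"dr":[0,0,0]},{"claw":0,"linear":[0.0049,0,0],"dr":[0,0,0]},{"claw":0,"linear":[0.0056,0,0],"dr":[0,0,0]},{"claw":0,"linear":[0.0063,0,0],"dr":[0,0,0]},{"claw":0,"linear":[0.007,0,0],"dr":[0,0,0]}]'

```text
clock: 16.8
position: [0.5251, -0.1182, 0.0286]
ee_rot: [179.9, -0.1, 85.3]
wrist_force: [0.3, -3.6, -0.7]
grip_width: 0.208
grasp_force: 30.0
```

```bash
python3 -c "
from h import *
nd()
from cell import bot
print(bot.get_state()['joint_positions'].round(2),bot.get_state()['wrist_torque'])"
```

```text
t 16.8 tip guide x 36.2 n 532.9 z 28.6 F along/n/z [-3.6  0.6 -0.7]
[-21.97  19.72 101.68   0.12  58.56 -17.33] [-0.65053003  0.06880081 -0.02308673]
```

step_arm --increments '[{"claw":0,"linear":[0.0004,0,0],"dr":[0,0,0]},{"claw":0,"linear":[0.0008,0,0],"dr":[0,0,0]},{"claw":0,"linear":[0.0012,0,0],"dr":[0,0,0]},{"claw":0,"linear":[0.0016,0,0],"dr":[0,0,0]},{"claw":0,"linear":[0.002,0,0],"dr":[0,0,0]}]'

```text
clock: 17.22
position: [0.5253, -0.1163, 0.0286]
ee_rot: [179.9, -0.1, 85.3]
wrist_force: [-0.5, -2.9, -0.0]
grip_width: 0.208
grasp_force: 30.0
```

step_arm --increments '[{"claw":0,"linear":[0.0004,0,0],"dr":[0,0,0]},{"claw":0,"linear":[0.0008,0,0],"dr":[0,0,0]},{"claw":0,"linear":[0.0012,0,0],"dr":[0,0,0]},{"claw":0,"linear":[0.0015,0,0],"dr":[0,0,0]}]'

```text
clock: 17.55
position: [0.5254, -0.1148, 0.0286]
ee_rot: [179.9, -0.1, 85.3]
wrist_force: [0.8, -2.5, -0.7]
grip_width: 0.212
grasp_force: 30.0
```

step_arm --increments '[{"claw":0,"linear":[0.0004,0,0],"dr":[0,0,0]},{"claw":0,"linear":[0.0008,0,0],"dr":[0,0,0]},{"claw":0,"linear":[0.0012,0,0],"dr":[0,0,0]},{"claw":0,"linear":[0.0015,0,0],"dr":[0,0,0]}]'

```text
clock: 17.88
position: [0.5255, -0.1133, 0.0286]
ee_rot: [179.9, -0.1, 85.3]
wrist_force: [-0.1, -2.3, -0.2]
grip_width: 0.211
grasp_force: 30.0
```

step_arm --increments '[{"claw":0,"linear":[0.0004,0,0],"dr":[0,0,0]},{"claw":0,"linear":[0.0008,0,0],"dr":[0,0,0]},{"claw":0,"linear":[0.0012,0,0],"dr":[0,0,0]},{"claw":0,"linear":[0.0016,0,0],"dr":[0,0,0]}]'

```text
clock: 18.22
position: [0.5257, -0.1117, 0.0286]
ee_rot: [179.9, -0.1, 85.3]
wrist_force: [-0.5, -3.1, -0.6]
grip_width: 0.211
grasp_force: 30.0
```

step_arm --increments '[{"claw":0,"linear":[0.0004,0,0],"dr":[0,0,0]},{"claw":0,"linear":[0.0008,0,0],"dr":[0,0,0]},{"claw":0,"linear":[0.0012,0,0],"dr":[0,0,0]},{"claw":0,"linear":[0.0016,0,0],"dr":[0,0,0]}]'

```text
clock: 18.55
position: [0.5258, -0.1101, 0.0286]
ee_rot: [179.9, -0.1, 85.3]
wrist_force: [-0.6, -2.5, -0.7]
grip_width: 0.212
grasp_force: 30.0
```

step_arm --increments '[{"claw":0,"linear":[0.0004,0,0],"dr":[0,0,0]},{"claw":0,"linear":[0.0008,0,0],"dr":[0,0,0]},{"claw":0,"linear":[0.0012,0,0],"dr":[0,0,0]},{"claw":0,"linear":[0.0016,0,0],"dr":[0,0,0]}]'

```text
clock: 18.88
position: [0.5259, -0.1085, 0.0286]
ee_rot: [179.9, -0.1, 85.3]
wrist_force: [-0.2, -1.6, 0.1]
grip_width: 0.21
grasp_force: 30.0
```

step_arm --increments '[{"claw":0,"linear":[0.0004,0,0],"dr":[0,0,0]},{"claw":0,"linear":[0.0008,0,0],"dr":[0,0,0]},{"claw":0,"linear":[0.0012,0,0],"dr":[0,0,0]},{"claw":0,"linear":[0.0016,0,0],"dr":[0,0,0]}]'

```text
clock: 19.22
position: [0.526, -0.1069, 0.0286]
ee_rot: [179.9, -0.1, 85.3]
wrist_force: [0.4, -3.4, -0.8]
grip_width: 0.21
grasp_force: 30.0
```

step_arm --increments '[{"claw":0,"linear":[0.0004,0,0],"dr":[0,0,0]},{"claw":0,"linear":[0.0008,0,0],"dr":[0,0,0]},{"claw":0,"linear":[0.0012,0,0],"dr":[0,0,0]},{"claw":0,"linear":[0.0016,0,0],"dr":[0,0,0]}]'

```text
clock: 19.55
position: [0.5262, -0.1053, 0.0286]
ee_rot: [179.9, -0.1, 85.3]
wrist_force: [0.3, -2.3, -1.1]
grip_width: 0.212
grasp_force: 30.0
```

step_arm --increments '[{"claw":0,"linear":[0.0004,0,0],"dr":[0,0,0]},{"claw":0,"linear":[0.0008,0,0],"dr":[0,0,0]},{"claw":0,"linear":[0.0012,0,0],"dr":[0,0,0]},{"claw":0,"linear":[0.0016,0,0],"dr":[0,0,0]}]'

```text
clock: 19.88
position: [0.5263, -0.1037, 0.0286]
ee_rot: [179.9, -0.1, 85.3]
wrist_force: [0.2, -2.4, -0.4]
grip_width: 0.211
grasp_force: 30.0
```

step_arm --increments '[{"claw":0,"linear":[0.0004,0,0],"dr":[0,0,0]},{"claw":0,"linear":[0.0008,0,0],"dr":[0,0,0]},{"claw":0,"linear":[0.0012,0,0],"dr":[0,0,0]},{"claw":0,"linear":[0.0016,0,0],"dr":[0,0,0]}]'

```text
clock: 20.22
position: [0.5264, -0.1021, 0.0286]
ee_rot: [179.9, -0.1, 85.3]
wrist_force: [0.4, -3.1, -0.6]
grip_width: 0.207
grasp_force: 30.0
```

step_arm --increments '[{"claw":0,"linear":[0.0004,0,0],"dr":[0,0,0]},{"claw":0,"linear":[0.0008,0,0],"dr":[0,0,0]},{"claw":0,"linear":[0.0012,0,0],"dr":[0,0,0]},{"claw":0,"linear":[0.0016,0,0],"dr":[0,0,0]}]'

```text
clock: 20.55
position: [0.5266, -0.1005, 0.0286]
ee_rot: [179.9, -0.1, 85.3]
wrist_force: [0.2, -2.2, -0.9]
grip_width: 0.208
grasp_force: 30.0
```

step_arm --increments '[{"claw":0,"linear":[0.0004,0,0],"dr":[0,0,0]},{"claw":0,"linear":[0.0008,0,0],"dr":[0,0,0]},{"claw":0,"linear":[0.0012,0,0],"dr":[0,0,0]},{"claw":0,"linear":[0.0016,0,0],"dr":[0,0,0]}]'

```text
clock: 20.88
position: [0.5267, -0.0989, 0.0286]
ee_rot: [179.9, -0.1, 85.3]
wrist_force: [1.0, -1.7, -1.2]
grip_width: 0.207
grasp_force: 30.0
```

step_arm --increments '[{"claw":0,"linear":[0.0004,0,0],"dr":[0,0,0]},{"claw":0,"linear":[0.0008,0,0],"dr":[0,0,0]},{"claw":0,"linear":[0.0012,0,0],"dr":[0,0,0]},{"claw":0,"linear":[0.0016,0,0],"dr":[0,0,0]}]'

```text
clock: 21.22
position: [0.5269, -0.0973, 0.0287]
ee_rot: [179.9, -0.1, 85.3]
wrist_force: [-0.1, -3.9, -0.9]
grip_width: 0.205
grasp_force: 30.0
```

step_arm --increments '[{"claw":0,"linear":[0.0004,0,0],"dr":[0,0,0]},{"claw":0,"linear":[0.0008,0,0],"dr":[0,0,0]},{"claw":0,"linear":[0.0012,0,0],"dr":[0,0,0]},{"claw":0,"linear":[0.0015,0,0],"dr":[0,0,0]}]'

```text
clock: 21.55
position: [0.5269, -0.0958, 0.0286]
ee_rot: [179.9, -0.1, 85.3]
wrist_force: [1.2, -2.9, -1.2]
grip_width: 0.208
grasp_force: 30.0
```

step_arm --increments '[{"claw":0,"linear":[0.0004,0,0],"dr":[0,0,0]},{"claw":0,"linear":[0.0008,0,0],"dr":[0,0,0]},{"claw":0,"linear":[0.0012,0,0],"dr":[0,0,0]},{"claw":0,"linear":[0.0016,0,0],"dr":[0,0,0]}]'

```text
clock: 21.88
position: [0.5271, -0.0943, 0.0286]
ee_rot: [179.9, -0.1, 85.3]
wrist_force: [-0.7, -2.8, -0.8]
grip_width: 0.21
grasp_force: 30.0
```

step_arm --increments '[{"claw":0,"linear":[0.0004,0,0],"dr":[0,0,0]},{"claw":0,"linear":[0.0008,0,0],"dr":[0,0,0]},{"claw":0,"linear":[0.0012,0,0],"dr":[0,0,0]},{"claw":0,"linear":[0.0016,0,0],"dr":[0,0,0]}]'

```text
clock: 22.22
position: [0.5272, -0.0927, 0.0287]
ee_rot: [179.9, -0.1, 85.3]
wrist_force: [0.2, -2.8, -0.7]
grip_width: 0.211
grasp_force: 30.0
```

step_arm --increments '[{"claw":0,"linear":[0.0004,0,0],"dr":[0,0,0]},{"claw":0,"linear":[0.0008,0,0],"dr":[0,0,0]},{"claw":0,"linear":[0.0012,0,0],"dr":[0,0,0]},{"claw":0,"linear":[0.0016,0,0],"dr":[0,0,0]}]'

```text
clock: 22.55
position: [0.5275, -0.0922, 0.029]
ee_rot: [179.9, 0.0, 85.3]
wrist_force: [-0.3, -7.8, -0.3]
grip_width: 0.213
grasp_force: 30.0
```

```bash
python3 -c "
from h import *
nd();s=snap('top','8')
blobs(s,(15,110,90),(30,255,255),.016,(205,195,300,235),10); blobs(s,(0,90,25),(14,255,255),.018,(205,195,300,235))"
```

```text
t 22.55 tip guide x 62.4 n 533.2 z 29.0 F along/n/z [-7.8  0.3 -0.3]
```

The stop is felt: force jumped to 7.8 N and motion halted. I'll hold and read the settled force.

step_arm --increments '[{"claw":0,"linear":[0,0,0],"dr":[0,0,0]},{"claw":0,"linear":[0,0,0],"dr":[0,0,0]}]'

```text
clock: 22.77
position: [0.5275, -0.0922, 0.029]
ee_rot: [179.9, 0.0, 85.3]
wrist_force: [-0.7, -6.6, 0.3]
grip_width: 0.212
grasp_force: 30.0
```

step_arm --increments '[{"claw":0,"linear":[0.0003,0,0],"dr":[0,0,0]},{"claw":0,"linear":[0.0006,0,0],"dr":[0,0,0]},{"claw":0,"linear":[0.0008,0,0],"dr":[0,0,0]},{"claw":0,"linear":[0.0008,0,0],"dr":[0,0,0]}]'

```text
clock: 23.1
position: [0.5277, -0.0922, 0.0292]
ee_rot: [179.9, 0.1, 85.4]
wrist_force: [-1.1, -8.6, 0.5]
grip_width: 0.211
grasp_force: 30.0
```

step_arm --increments '[{"claw":0,"linear":[0.0004,0,0],"dr":[0,0,0]},{"claw":0,"linear":[0.0008,0,0],"dr":[0,0,0]},{"claw":0,"linear":[0.001,0,0],"dr":[0,0,0]},{"claw":0,"linear":[0.001,0,0],"dr":[0,0,0]}]'

```text
clock: 23.43
position: [0.5279, -0.0922, 0.0294]
ee_rot: [179.9, 0.2, 85.4]
wrist_force: [-1.0, -9.9, 1.4]
grip_width: 0.211
grasp_force: 30.0
```

step_arm --increments '[{"claw":0,"linear":[0.0003,0,0],"dr":[0,0,0]},{"claw":0,"linear":[0.0006,0,0],"dr":[0,0,0]},{"claw":0,"linear":[0.0006,0,0],"dr":[0,0,0]},{"claw":0,"linear":[0.0006,0,0],"dr":[0,0,0]},{"claw":0,"linear":[0.0006,0,0],"dr":[0,0,0]},{"claw":0,"linear":[0.0006,0,0],"dr":[0,0,0]},{"claw":0,"linear":[0.0006,0,0],"dr":[0,0,0]},{"claw":0,"linear":[0.0006,0,0],"dr":[0,0,0]}]'

```text
clock: 24.1
position: [0.528, -0.0921, 0.0295]
ee_rot: [179.9, 0.3, 85.4]
wrist_force: [-1.8, -10.9, 2.4]
grip_width: 0.212
grasp_force: 30.0
```

step_arm --increments '[{"claw":0,"linear":[0,0,0],"dr":[0,0,0]},{"claw":0,"linear":[0,0,0],"dr":[0,0,0]},{"claw":0,"linear":[0,0,0],"dr":[0,0,0]},{"claw":0,"linear":[0,0,0],"dr":[0,0,0]},{"claw":0,"linear":[0,0,0],"dr":[0,0,0]},{"claw":0,"linear":[0,0,0],"dr":[0,0,0]}]'

```text
clock: 24.6
position: [0.528, -0.0921, 0.0295]
ee_rot: [179.9, 0.3, 85.4]
wrist_force: [-1.0, -11.6, 1.3]
grip_width: 0.212
grasp_force: 30.0
```

```bash
python3 -c "
from h import *
nd();s=snap('side','8')
c=cv2.resize(s['pixels'][180:300,220:330],None,fx=5,fy=5,interpolation=2); cv2.imwrite('pics/v8.png',cv2.cvtColor(c[:590],cv2.COLOR_RGB2BGR))"
```

```text
t 24.6 tip guide x 62.5 n 533.7 z 29.5 F along/n/z [-11.7  -0.1   1.3]
```

View pics/v8.png

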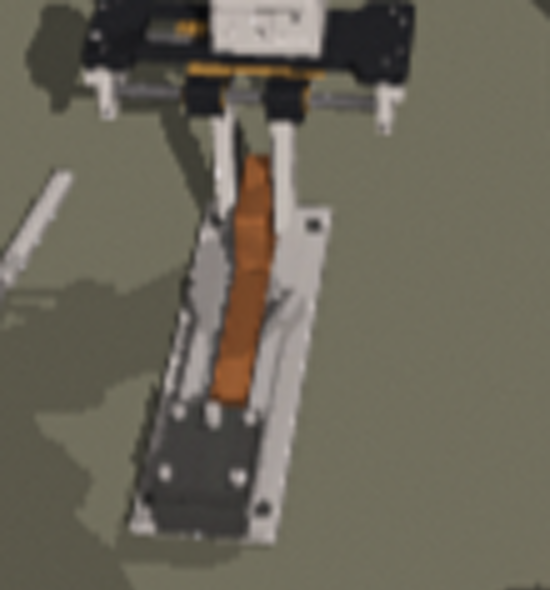

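The stick is straight in the channel with its tip at the head's mouth (v8 230,405), and the blank is out of sight ahead of it. It is held at about 11.5 N. Unloading and backing straight out.

step_arm --increments '[{"claw":0,"linear":[0,0,0],"dr":[0,0,0]},{"claw":0,"linear":[0,0,0],"dr":[0,0,0]},{"claw":0,"linear":[-0.001,0,0],"dr":[0,0,0]},{"claw":0,"linear":[-0.003,0,0],"dr":[0,0,0]},{"claw":0,"linear":[-0.006,0,0],"dr":[0,0,0]},{"claw":0,"linear":[-0.012,0,0],"dr":[0,0,0]},{"claw":0,"linear":[-0.022,0,0],"dr":[0,0,0]},{"claw":0,"linear":[-0.035,0,0],"dr":[0,0,0]},{"claw":0,"linear":[-0.05,0,0],"dr":[0,0,0]},{"claw":0,"linear":[-0.07,0,0],"dr":[0,0,0]}]'

```text
clock: 25.48
position: [0.5215, -0.1589, 0.0284]
ee_rot: [179.9, -0.1, 85.4]
wrist_force: [1.1, 0.0, -0.4]
grip_width: 0.21
grasp_force: 30.0
```

step_arm --increments '[{"claw":0,"linear":[-0.02,0,0],"dr":[0,0,0]},{"claw":0,"linear":[-0.045,0,0],"dr":[0,0,0]},{"claw":0,"linear":[-0.07,0,0],"dr":[0,0,0]},{"claw":0,"linear":[-0.095,0,0],"dr":[0,0,0]},{"claw":0,"linear":[-0.12,0,0],"dr":[0,0,0]},{"claw":0,"linear":[-0.145,0,0],"dr":[0,0,0]},{"claw":0,"linear":[-0.17,0,0],"dr":[0,0,0]},{"claw":0,"linear":[-0.17,0,0],"dr":[0,0,0]},{"claw":0,"linear":[-0.17,0,0],"dr":[0,0,0]},{"claw":0,"linear":[-0.17,0,0],"dr":[0,0,0]}]'

```text
clock: 26.32
position: [0.5073, -0.3277, 0.0279]
ee_rot: [180.0, -0.2, 85.2]
wrist_force: [-0.0, 0.2, -0.8]
grip_width: 0.209
grasp_force: 30.0
```

```bash
python3 -c "
from h import *
nd();s=snap('side','9'); t=snap('top','9')
c=np.vstack([cv2.resize(t['pixels'][180:250,190:390],(800,280)),cv2.resize(s['pixels'][165:245,200:400],(800,320))]); cv2.imwrite('pics/v9.png',cv2.cvtColor(c,cv2.COLOR_RGB2BGR))"
```

```text
t 26.32 tip guide x -174.0 n 531.9 z 27.9 F along/n/z [ 0.2 -0.  -0.8]
```

View pics/v9.png

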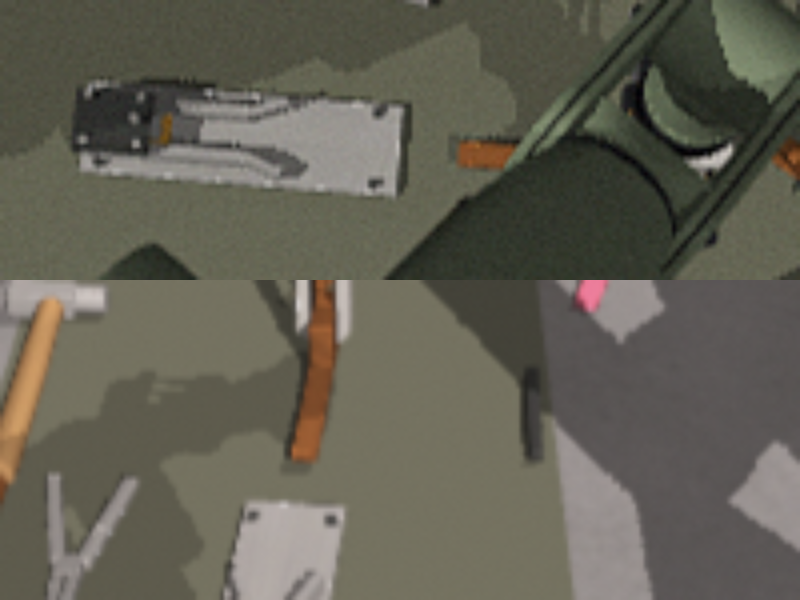

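The blank's rear end is still in the channel at the head (v9 167,128), and the stick is clear of the guide (tip at 458,153). Lowering it.

step_arm --increments '[{"claw":0,"linear":[0,0,0.003],"dr":[0,0,0]},{"claw":0,"linear":[0,0,0.006],"dr":[0,0,0]},{"claw":0,"linear":[0,0,0.0085],"dr":[0,0,0]},{"claw":0,"linear":[0,0,0.0095],"dr":[0,0,0]},{"claw":0,"linear":[0,0,0.0095],"dr":[0,0,0]},{"claw":0,"linear":[0,0,0.0095],"dr":[0,0,0]}]'

```text
clock: 26.92
position: [0.508, -0.3278, 0.0187]
ee_rot: [179.9, -0.1, 85.3]
wrist_force: [-0.2, -0.3, -0.3]
grip_width: 0.211
grasp_force: 30.0
```

step_arm --increments '[{"claw":0,"linear":[0,0,0.0007],"dr":[0,0,0]},{"claw":0,"linear":[0,0,0.0007],"dr":[0,0,0]},{"claw":0,"linear":[0,0,0.0007],"dr":[0,0,0]}]'

```text
clock: 27.17
position: [0.5081, -0.3279, 0.0186]
ee_rot: [179.9, -0.1, 85.3]
wrist_force: [-1.3, 1.2, 3.3]
grip_width: 0.214
grasp_force: 30.0
```

Touching the bench. Releasing and rising.

step_arm --increments '[{"claw":0.45,"linear":[0,0,0],"dr":[0,0,0]},{"claw":0.45,"linear":[0,0,0],"dr":[0,0,0]},{"claw":0.45,"linear":[0,0,0],"dr":[0,0,0]},{"claw":0.45,"linear":[0,0,0],"dr":[0,0,0]},{"claw":0.45,"linear":[0,0,-0.02],"dr":[0,0,0]},{"claw":0.45,"linear":[0,0,-0.05],"dr":[0,0,0]},{"claw":0.45,"linear":[0,0,-0.08],"dr":[0,0,0]},{"claw":0.45,"linear":[0,0,-0.11],"dr":[0,0,0]},{"claw":0.45,"linear":[0,0,-0.13],"dr":[0,0,0]},{"claw":0.45,"linear":[0,0,-0.13],"dr":[0,0,0]}]'

```text
clock: 28.0
position: [0.5109, -0.3308, 0.1542]
ee_rot: [179.4, 0.3, 85.3]
wrist_force: [0.9, -1.3, 1.6]
grip_width: 0.449
grasp_force: 0.0
```

step_arm --increments '[{"claw":0.45,"linear":[0,0,0],"dr":[0,0,0]},{"claw":0.45,"linear":[0,0,0],"dr":[0,0,0]},{"claw":0.45,"linear":[0,0,0],"dr":[0,0,0]},{"claw":0.45,"linear":[0,0,0],"dr":[0,0,0]},{"claw":0.45,"linear":[0,0,0],"dr":[0,0,0]},{"claw":0.45,"linear":[0,0,0],"dr":[0,0,0]}]'

```text
clock: 28.5
position: [0.5072, -0.3276, 0.1469]
ee_rot: [-180.0, -0.2, 85.3]
wrist_force: [-0.0, 1.2, 0.7]
grip_width: 0.446
grasp_force: 0.0
```

```bash
python3 -c "
from h import *
nd();s=snap('side','10')
c=cv2.resize(s['pixels'][120:330,180:380],None,fx=2.8,fy=2.8,interpolation=2); cv2.imwrite('pics/v10.png',cv2.cvtColor(c,cv2.COLOR_RGB2BGR))"
```

```text
t 28.5 tip guide x -173.9 n 531.9 z 146.9 F along/n/z [ 1.2 -0.1  0.7]
```

View pics/v10.png

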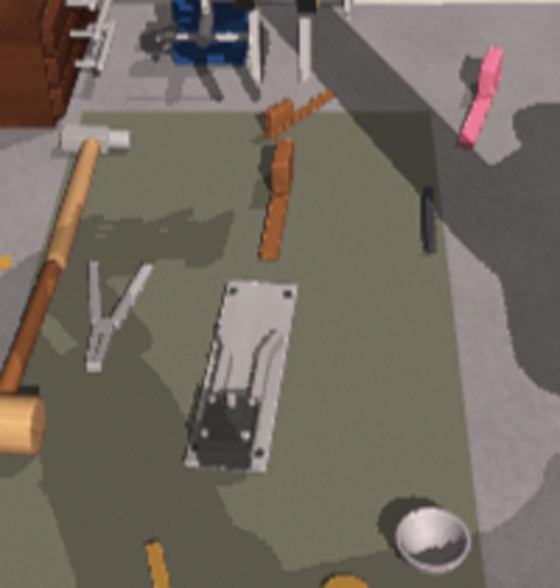

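The stick lies flat on the bench at v10 (275,200), clear of the guide; nothing else has moved. Handing in.

```bash
python3 -c "
from cell import job_done
print(job_done())"
```

```text
the job is handed in; nothing more can be done
None
```

The job is handed in with no verdict returned: the blank was fed to a hard stop at about guide x = 121 mm (stop range 98–124) and held there at about 11–12 N for over a second; the stick lies flat on the bench clear of the guide, nothing else visibly moved, and it took 28.5 s of the 69 s allowed.

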